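Lever up the lid of a plaster mould

ROBOT

A 6-joint arm with a two-finger parallel gripper is mounted at the origin on the work surface. World frame = base frame: x ahead of the robot, y to its left, z up, the work surface at z = 0. Lengths are in m, angles in rad, forces in N, time in s.
With the tool pointing down it reaches from about 0.3 to 0.875 m from the base axis. Payload 6.4 kg.
Tool frame: the origin (TCP) lies between the finger pads, 19 mm behind the fingertips; this is the grasp point; z points along the fingers, y is the line along which they close (so a half turn about z gives the same grasp; the last joint's range is limited). The gripper opens to 85 mm and grips with 20 to 120 N. Pads are 22 mm wide; open, the fingers measure 114 mm over their backs; the gripper's body (76 mm by 85 mm) begins 54 mm behind the grasp point. The pads swing forward as they close: fully open they stand 13 mm farther back than shut.
Start: joints at [-1.334, 0.181, 1.607, -0, 1.354, -0.206], TCP at [0.246, -0.52, 0.25] pointing down, gripper open.
Joint ranges: [-2.99, 2.99], [-0.89, 2.07], [0.3, 2.58], [-1.14, 4.28], [0, 2.63], [-3.12, 3.12]. Speed limits (rad/s): [2.57, 2.57, 3.01, 3.14, 3.14, 3.14].

INTERFACE

Orientations are given as a unit quaternion [w, x, y, z].
In Python, from bench import ctrl, camera, calibration, order, outline_of gives the robot as it stands.
- The arm moves only by the tool move_arm, never from a script. Its argument "series" is a list that holds one entry, the list of rows, each a list of 5 numbers: the opening, from 0 (shut) to 1 (fully open), then the shift along the tool's x, y, z in mm, then the turn about the tool's z in rad. A call has exactly 10 rows; each row is the pose to reach, as a shift and turn from the pose commanded when the call began, along the tool's axes at that moment; what a row does not reach only later rows make up. A row lasts 1/12 s, in which the tool goes at most 41.7 mm and 7.16 degrees, less where a joint would pass 70% of its speed; a pose out of reach is approached as far as the arm can. A call with a gripper value outside its range is refused whole. The fingers move at their own pace and stop on an object; the grip force is fixed at half the most. Time passes only in rows, so rows that repeat a pose let the fingers close, or fill a call up. It gives the time, the measured TCP pose, the force, the opening and the grip force at its end, in the units of the state.
- ctrl.get_obs(): the state, without advancing time (a new reading comes with each control period).
- camera(name): name is "scene" or "side" or "wrist"; returns (picture, depth): 420x560x3 uint8, blue, green, red; 420x560 float32, m along the optical axis (not along the pixel's ray), 0 where there is no reading.
- calibration(name): a dict with "intrinsics" (3x3 intrinsics, pixels), "k1" (the pictures are not rectified: a ray, as slopes to the right and down, at radius r is drawn at 1 + k1 r^2 times it, then the intrinsics apply), "rvec" (rotation vector, rad) and "tvec" (3), from world to camera coordinates, as OpenCV has them. Camera axes: x right, y down, z forward; pixel columns grow to the right and rows downward; lengths in m; the calibration is good to about 2 mm. A picture is of the moment at which its call begins: read the wrist's pose just before it. calibration takes no time and is no camera call; for the wrist camera it gives the pose at the moment of the call.
- order.hand_in(): hands the job in; it is judged then, once.
Trained networks look in the newest picture that a camera, given by its name, has taken for a name from the list of things; names that differ only in an ending like _2 or _b are one class to them, and where a whole thing is asked for, a point or a joint stands for the part that bears it (a point fixed in the world has none). Each returns a list of dicts, best first, with "conf" (0 to 1); they miss things now and then, are a little off and sometimes report something else, mostly with a low value. They report only what shows in the picture. A call takes as long as a camera call.
- outline_of(target, camera): "region" (420x560 bool, what is visible of it) and "bbox" ([centre column, centre row, width, height] in pixels, round what is visible of it).
The state is a dict: "time_s": time; "q": joint angles; "dq": joint speeds; "joint_efforts": joint torques, N m; "eef_pos": TCP position; "eef_rot": TCP orientation; "wrist_force": force on the tool from outside, world axes, zero at the start; "torque": the same for the moment, N m; "opening": opening from 0.0 (shut) to 1.0 (fully open); "grasp_force": force on a finger pad.
Only numpy, scipy, OpenCV 4.12 (cv2) and the standard library are available. Lean on these libraries where they do the work, as an engineer would, in place of code of your own. Each camera call takes 0.05 s, during which the arm holds its last target. There are 200 camera calls.

TASK

Press the broad outer end of the wooden lever's long arm steadily down with your fingertips until it comes down on its stop, so that the short end pries up the heavy mould lid without making it jump, and finish the program while still holding the lever down there with the lid raised. Touch only the lever: do not lift it off its fulcrum, do not touch the lid, and leave the bowl, the brush cup and the scraper where they are.

Things in the scene. Friction and masses are not known exactly. Their poses are not given: they have to be found in the camera images.
- station: Fixed station: plywood board (mm: x -45 to 615, y -135 to 135, 12 thick) with, in line along its +x, a rubber stop block, the fulcrum and the mould case (wooden box filled with plaster, x 383 to 583, 240 wide, rim 87 mm high). Origin on the work surface under the lever's pressing end; +x points from there to the mould, z up. Place and yaw vary.
- fulcrum (a point): Centre of the fulcrum: a steel rod, 16 mm diameter, along the station's y, axis 85 mm above the work surface, between two dark steel cheek plates (90 mm long, inner faces 40 mm apart, tops 125 mm high) that guide the lever. Axes as the station's.
- lever: Loose wooden lever, 386 mm long, 36 wide, 18 thick, 0.6 kg, lying on the fulcrum rod; cleats below straddle the rod. Long arm 260 mm (-x), short arm 115 mm (+x) with a heavy steel toe on a rest under the lid's lip. Origin on the rod's axis; frame level and parallel to the station's at rest, while the wood slopes up to its long end by 0.30 rad. It turns about 0.55 rad to the stop.
- lever_pad (a point): Point to press: middle of the upper face of the lever's broadened long end (70 x 56 mm), 20 mm from the end. Height above the work surface: about 181 mm at rest, 52 mm on meeting the stop; it moves on an arc of 241 mm radius about the fulcrum axis. The first 10 to 15 mm are free, then the lid takes about 3 to 8 N down here. Let go, the lever returns by itself.
- bowl: Bystander: green plastic plaster-mixing bowl, 170 mm across, 75 mm high; origin at the centre of its underside.
- cup: Bystander: clear plastic cup, 76 mm across, 85 mm high, with a brush in it whose handle reaches 140 mm; origin at the centre of its underside.
- scraper: Bystander: flat scraper, 280 mm long, 65 mm wide blade at +x, dark wooden handle at -x, 20 mm high; origin at its middle, on its underside.
- stop_top (a point): Middle of the top of the black rubber stop on the board, under the lever's long end: 36 mm (x) by 60 mm (y), 27 mm above the work surface. The lever's underside comes down on it; it gives springily, about 2.5 N per mm, by 10 mm at most, then it is hard.
- lid: Mould lid: wooden frame with plaster slab, about 240 x 240 x 46 mm, 2 to 3 kg, hinged on its far edge (station x 583 mm), level when closed, falls shut by itself. Its steel lip (120 mm wide) reaches over the lever's toe. Origin at the middle of the lip's lower front edge: 87 mm high when closed, about 140 mm (lid tilted by 0.23 rad) with the lever on its stop; x towards the hinge.

How it is judged:
On the way:
1. the lever's toe has begun to raise the lid (angle between lid's own z axis and vertical above 0.06 rad and contact force between the fingers and lever above 0.5 N), for 0.1 s.
At the end, for the whole second after the job is handed in: Fingers press the lever (over 1 N, TCP within 65 mm of lever_pad) with lever_pad below 65 mm; the lid is tilted up over 0.19 rad, at rest on the lever (over 1 N); the lever sits within 12 mm of the fulcrum; no bystander has moved 30 mm (angle between lid's own z axis and vertical above 0.19 rad and height (world z) of lever_pad below 0.065 m and contact force between the fingers and lever above 1 N and contact force between lever and lid above 1 N and distance between the grasp point and lever_pad below 0.065 m and angular speed of lid below 0.1 rad/s and distance between lever and fulcrum below 0.012 m and distance of each of bowl, cup, scraper from where it was at the start of the episode below 0.03 m); the arm keeps its last pose, push and grip.
It fails at once if the lever is lifted or pushed off its fulcrum (12 mm) (not (distance between lever and fulcrum below 0.012 m)).
It fails at once if the robot touches the lid (contact force between any of the fingers, the arm and lid above 0.5 N).
It fails at once if the lid is made to jump (faster than 0.8 rad/s) (angular speed of lid above 0.8 rad/s).
It fails at once if a bystander is shifted by 30 mm (distance of any of bowl, cup, scraper from where it was at the start of the episode above 0.03 m).
It also fails if it takes over 32 s, if anything falls off the work surface, if the arm or the gripper's body presses on something with over 40 N, if the wrist force passes 120 N, or if a joint passes its speed limit or range.

## Working session

There is one attempt and no reset: what is moved stays moved. The work goes in short steps, Python scripts to look and compute and a tool call to move; the robot and the scene stay as the last step left them, time stands still between calls to the robot, and variables do not carry over. Pictures are saved under pics/ and viewed, at most 10 in all, crops included, and the job is handed in when it is done.

Besides the shell and the picture viewer there is one more tool, called after ">>>" as a command line: name --argument value ..., lists and objects as JSON in quotes. move_arm: Moves the arm, as the interface text tells. Its arguments: {"type":"object","properties":{"series":{"type":"array","items":{"type":"array","items":{"type":"array","items":{"type":"number"}}}}},"required":["series"]}

```bash
mkdir -p pics; cat > h.py <<'E'
import numpy as np, cv2
from bench import ctrl, camera, calibration, order, outline_of
def cloud(depth,c,mask=None):
    K=np.array(c["intrinsics"]);k1=c["k1"]
    m=depth>0
    if mask is not None: m&=mask
    v,u=np.nonzero(m)
    p=cv2.undistortPoints(np.stack([u,v],1).astype(float)[:,None],K,np.array([k1,0,0,0.]))[:,0]
    z=depth[v,u]
    P=np.c_[p*z[:,None],z]
    R=cv2.Rodrigues(np.array(c["rvec"],float))[0]
    return (P-np.array(c["tvec"]).ravel())@R,np.c_[u,v]
E
python3 - <<'E'
from h import *
for n in("scene","side"):
    im,d=camera(n);cv2.imwrite(f"pics/{n}1.png",im)
    c=calibration(n)
    for t in("lever","lever_pad","stop_top","fulcrum","lid","bowl","cup","scraper"):
        r=outline_of(t,n)
        if r:
            P,_=cloud(d,c,r[0]["region"])
            print(n,t,round(r[0]["conf"],2),np.round(r[0]["bbox"]),len(P),np.round(np.median(P,0),3) if len(P) else"")
        else: print(n,t,None)
E
```

```text
scene lever 0.59 [284. 171. 116.  56.] 1679 [0.519 0.043 0.156]
scene lever_pad 0.67 [288. 171. 112.  47.] 1443 [0.519 0.031 0.16 ]
scene stop_top 0.78 [308. 185. 224. 188.] 17683 [0.563 0.179 0.014]
scene fulcrum 0.61 [305. 186. 222. 189.] 17810 [0.563 0.179 0.014]
scene lid 0.69 [363. 125. 111.  66.] 4492 [0.577 0.377 0.127]
scene bowl 0.59 [309. 295.  92.  83.] 5358 [ 0.705 -0.104  0.031]
scene cup 0.72 [341. 245.  39.  48.] 1323 [0.705 0.02  0.06 ]
scene scraper 0.68 [190. 265.  98.  66.] 1375 [ 0.377 -0.186  0.004]
side lever None
side lever_pad 0.66 [267. 238. 111. 108.] 2010 [0.516 0.093 0.141]
side stop_top 0.62 [227. 321. 267. 198.] 24198 [0.493 0.389 0.063]
side fulcrum 0.59 [224. 318. 270. 198.] 24600 [0.493 0.388 0.061]
side lid 0.66 [164. 326. 145. 123.] 9883 [0.532 0.44  0.129]
side bowl 0.96 [264. 194.  58.  43.] 1627 [ 0.73  -0.155  0.049]
side cup 0.55 [234. 215.  31.  50.] 933 [0.694 0.032 0.06 ]
side scraper 0.56 [355. 229.  86.  46.] 731 [ 0.37  -0.181  0.004]
```

```bash
python3 - <<'E'
from h import *
a=[cv2.imread(f"pics/{n}1.png") for n in("scene","side")]
cv2.imwrite("pics/both.png",cv2.resize(np.vstack([a[0][60:360],a[1][150:420]]),None,fx=1.04,fy=1.04))
# lever geometry from side & scene clouds
for n in("scene","side"):
    im,d=camera(n);c=calibration(n)
    r=outline_of("lever_pad",n)
    if not r: print("none");continue
    m=cv2.erode(r[0]["region"].astype(np.uint8),np.ones((3,3)))>0
    P,_=cloud(d,c,m)
    P=P[P[:,2]>.08]
    # upper face plane: RANSAC
    rng=np.random.default_rng(0);best=None
    for _ in range(800):
        s=P[rng.choice(len(P),3,False)];nn=np.cross(s[1]-s[0],s[2]-s[0]);nn/=np.linalg.norm(nn)+1e-12
        if abs(nn[2])<.8: continue
        i=abs((P-s[0])@nn)<.003
        if best is None or i.sum()>best.sum(): best=i
    Q=P[best];o=Q.mean(0);_,S,V=np.linalg.svd(Q-o,full_matrices=False);a=V[0]*np.sign(V[0][2]);nn=V[2]*np.sign(V[2][2])
    t=(Q-o)@a;w=(Q-o)@V[1]
    print(n,len(Q),"axis",a.round(3),"slope",np.arcsin(a[2]).round(3),"n",nn.round(3),"yaw",np.arctan2(-a[1],-a[0]).round(3))
    hi=np.percentile(t,99.5);e=t>hi-.06
    wm=(np.percentile(w[e],1)+np.percentile(w[e],99))/2
    print(" len",np.ptp(t).round(3),"width end",(np.percentile(w[e],99)-np.percentile(w[e],1)).round(3),"pad",(o+a*(hi-.02)+V[1]*wm).round(3))
E
```

```text
scene 1006 axis [-0.12  -0.949  0.292] slope 0.297 n [0.073 0.285 0.956] yaw 1.445
 len 0.37 width end 0.049 pad [ 0.501 -0.038  0.184]
side 5202 axis [ 0.995 -0.103  0.002] slope 0.002 n [-0.002  0.006  1.   ] yaw 3.038
 len 0.209 width end 0.172 pad [0.64  0.415 0.13 ]
```

View pics/both.png

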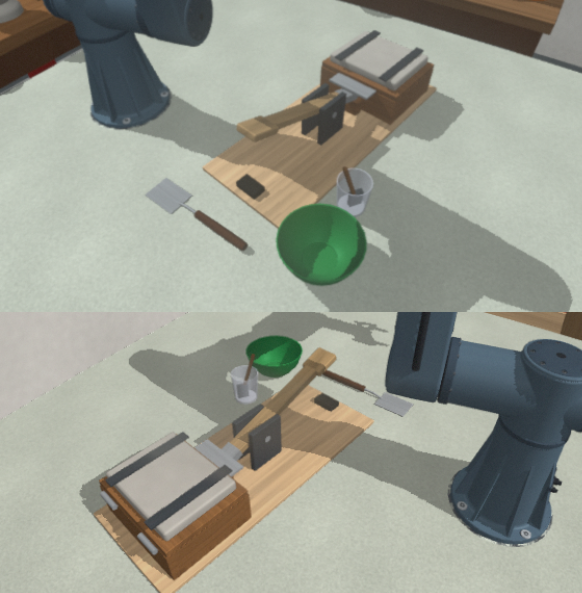

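The picture shows the pad at about (258,128) in the upper view. The board runs away from it to the mould, and the bowl and cup are well to the right. The scene fit gives a slope of 0.297 and a height of 0.184, which match the given values. I'll cross-check with the board outline and the tool axes.

```bash
python3 - <<'E'
from h import *
from scipy.spatial.transform import Rotation as Ro
im,d=camera("scene");c=calibration("scene")
r=outline_of("stop_top","scene")[0]
P,_=cloud(d,c,r["region"]);Q=P[abs(P[:,2]-.012)<.005]
(cx,cy),(w,h),an=cv2.minAreaRect(Q[:,:2].astype(np.float32));print("board",cx,cy,w,h,an)
y=np.array([.12,.97]);y/=np.linalg.norm(y)
bx=np.array([cx,cy])-y*.285; print("origin from board",bx,"pad rest expected",bx+y*.018)
B=Q[(im[_[:,1],_[:,0]].sum(1)<0)] if 0 else None
g=cloud(d,c)
m=(im[g[1][:,1],g[1][:,0]].sum(1)<170)&(abs(g[0][:,2]-.027)<.005)&(np.linalg.norm(g[0][:,:2]-bx,axis=1)<.1)
print("stop",m.sum(),g[0][m].mean(0).round(3))
o=ctrl.get_obs();q=o["eef_rot"];R=Ro.from_quat([q[1],q[2],q[3],q[0]]).as_matrix()
print(o["time_s"],o["eef_pos"],R.round(3).tolist())
for p in([.501,-.038,.23],): print("shift mm",(R.T@(np.array(p)-o["eef_pos"])*1000).round(1))
print("out dir in tool",(R.T@np.r_[-y,0]).round(3))
E
```

```text
board 0.5356647968292236 0.23024356365203857 0.6607770919799805 0.27148106694221497 81.69369506835938
origin from board [ 0.50067381 -0.05260026] pad rest expected [ 0.50288377 -0.03473644]
stop 0 [nan nan nan]
1.2 [ 0.24639634 -0.51952877  0.24997696] [[0.904, 0.429, -0.0], [0.429, -0.904, 0.0], [0.0, -0.0, -1.0]]
shift mm [ 436.4 -326.    20. ]
out dir in tool [-0.536  0.844 -0.   ]<stdin>:12: RuntimeWarning: Mean of empty slice.
  ret = um.true_divide(
```

>>> move_arm --series '[[[0,20,-15,0,0],[0,45,-34,0,0],[0,70,-52,0,0],[0,95,-71,0,0],[0,120,-90,0,0],[0,145,-108,0,0],[0,170,-127,0,0],[0,190,-142,0,0],[0,210,-157,0,0],[0,220,-165,0,0]]]'

```text
time_s: 2.03
eef_pos: [0.3754, -0.2739, 0.2502]
eef_rot: [-0.0, 0.975, 0.22, 0.0]
wrist_force: [-0.3, -0.1, 0.1]
opening: 0.002
grasp_force: 0.0
```

>>> move_arm --series '[[[0,20,-15,0,0],[0,45,-34,0,0],[0,70,-52,0,0],[0,95,-71,0,0],[0,120,-90,0,0],[0,145,-108,0,0],[0,170,-127,0,0],[0,192,-144,0,0],[0,208,-156,0,0],[0,216,-161,0,0]]]'

```text
time_s: 2.87
eef_pos: [0.5013, -0.0359, 0.2501]
eef_rot: [-0.0, 0.975, 0.221, 0.0]
wrist_force: [-0.6, -0.3, -0.7]
opening: -0.0
grasp_force: 0.0
```

>>> move_arm --series '[[[0,0,0,3,0],[0,0,0,7,0],[0,0,0,11,0],[0,0,0,15,0],[0,0,0,19,0],[0,0,0,23,0],[0,0,0,27,0],[0,0,0,30,0],[0,0,0,32,0],[0,0,0,32,0]]]'

```text
time_s: 3.7
eef_pos: [0.5004, -0.0382, 0.2174]
eef_rot: [-0.0, 0.976, 0.22, -0.0]
wrist_force: [0.6, -0.5, 0.1]
opening: -0.001
grasp_force: 0.0
```

```bash
python3 - <<'E'
from h import *
a,_=camera("scene");b,_=camera("side")
cv2.imwrite("pics/near.png",np.hstack([cv2.resize(a[100:250,180:380],None,fx=2,fy=2),cv2.resize(b[150:300,180:380],None,fx=2,fy=2)]))
E
```

```text
(no output)
```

View pics/near.png

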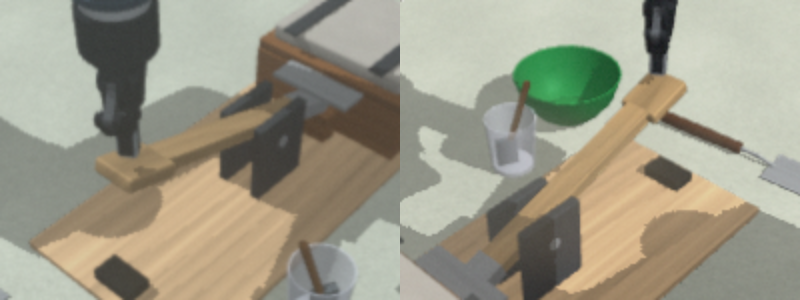

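Both views show the closed fingertips just above the middle of the pad, at about (128,150) on the left and (655,75) on the right, clear of everything else. I'll press down along the arc.

>>> move_arm --series '[[[0,0,0,3,0],[0,0,0,7,0],[0,0,0,10,0],[0,-0.5,0.8,14,0],[0,-1,1.7,17,0],[0,-1.6,2.5,21,0],[0,-2.2,3.3,24,0],[0,-2.7,4.2,28,0],[0,-3.3,5,31,0],[0,-3.8,5.9,34,0]]]'

```text
time_s: 4.63
eef_pos: [0.5, -0.0452, 0.1841]
eef_rot: [0.0, 0.976, 0.22, 0.0]
wrist_force: [-0.3, 0.8, 2.9]
opening: -0.0
grasp_force: 2.1
```

>>> move_arm --series '[[[0,-0.6,1,3,0],[0,-1.2,1.9,6,0],[0,-1.8,2.8,10,0],[0,-2.4,3.7,13,0],[0,-3,4.5,17,0],[0,-3.5,5.3,20,0],[0,-4,6.1,24,0],[0,-4.4,6.8,28,0],[0,-4.8,7.4,31,0],[0,-5.2,8,35,0]]]'

```text
time_s: 5.47
eef_pos: [0.4988, -0.0545, 0.149]
eef_rot: [-0.0, 0.976, 0.22, 0.0]
wrist_force: [-0.8, 4.5, 6.4]
opening: 0.002
grasp_force: 3.1
```

>>> move_arm --series '[[[0,-0.3,0.5,3,0],[0,-0.6,0.9,6,0],[0,-0.8,1.3,10,0],[0,-1.1,1.7,13,0],[0,-1.3,2,17,0],[0,-1.5,2.3,20,0],[0,-1.6,2.5,24,0],[0,-1.8,2.7,28,0],[0,-1.9,2.8,31,0],[0,-1.9,2.9,35,0]]]'

```text
time_s: 6.3
eef_pos: [0.4987, -0.0585, 0.1144]
eef_rot: [0.001, 0.976, 0.22, 0.001]
wrist_force: [0.2, 2.8, 7.3]
opening: -0.0
grasp_force: 3.7
```

>>> move_arm --series '[[[0,0,0,4,0],[0,0,0,8,0],[0,0,0,12,0],[0,0.1,-0.2,16,0],[0,0.2,-0.4,20,0],[0,0.3,-0.6,24,0],[0,0.4,-0.8,27,0],[0,0.5,-1,30,0],[0,0.6,-1.2,33,0],[0,0.7,-1.4,35,0]]]'

```text
time_s: 7.13
eef_pos: [0.4988, -0.0575, 0.0793]
eef_rot: [0.001, 0.976, 0.22, 0.001]
wrist_force: [0.3, -0.8, 7.1]
opening: -0.0
grasp_force: 3.7
```

>>> move_arm --series '[[[0,0.1,-0.1,1,0],[0,0.1,-0.2,2,0],[0,0.2,-0.3,3,0],[0,0.2,-0.4,4,0],[0,0.3,-0.5,5,0],[0,0.3,-0.6,6,0],[0,0.4,-0.7,7,0],[0,0.4,-0.8,8,0],[0,0.4,-0.8,8,0],[0,0.4,-0.8,8,0]]]'

```text
time_s: 7.97
eef_pos: [0.4989, -0.0566, 0.0715]
eef_rot: [0.001, 0.976, 0.22, 0.001]
wrist_force: [0.8, 0.2, 6.5]
opening: -0.001
grasp_force: 3.2
```

>>> move_arm --series '[[[0,0.1,-0.1,1,0],[0,0.1,-0.2,2,0],[0,0.2,-0.3,3,0],[0,0.2,-0.4,4,0],[0,0.3,-0.4,5,0],[0,0.3,-0.5,6,0],[0,0.3,-0.5,6,0],[0,0.3,-0.5,6,0],[0,0.3,-0.5,6,0],[0,0.3,-0.5,6,0]]]'

```text
time_s: 8.8
eef_pos: [0.4993, -0.0561, 0.0663]
eef_rot: [0.001, 0.976, 0.22, 0.001]
wrist_force: [-1.8, 0.8, 14.3]
opening: -0.001
grasp_force: 6.8
```

```bash
python3 - <<'E'
from h import *
a,d=camera("scene");c=calibration("scene");r=outline_of("lid","scene")
P,_=cloud(d,c,cv2.erode(r[0]["region"].astype(np.uint8),np.ones((9,9)))>0)
Q=P[P[:,2]>.13]
for _ in range(6):
    o=Q.mean(0);n=np.linalg.svd(Q-o,full_matrices=False)[2][2];e=abs((Q-o)@n);Q=Q[e<max(.003,2*e.std())]
print("lid tilt",np.arccos(abs(n[2])),len(Q)); b,_=camera("side")
cv2.imwrite("pics/end.png",np.hstack([cv2.resize(a[80:260,180:380],None,fx=2,fy=2),cv2.resize(b[170:350,130:330],None,fx=2,fy=2)]))
print(ctrl.get_obs()["wrist_force"],ctrl.get_obs()["eef_pos"])
E
```

```text
lid tilt 0.06196069889207746 417
[-2.61438599  1.24379521 13.74681214] [ 0.49931539 -0.05608635  0.0663564 ]
```

View pics/end.png

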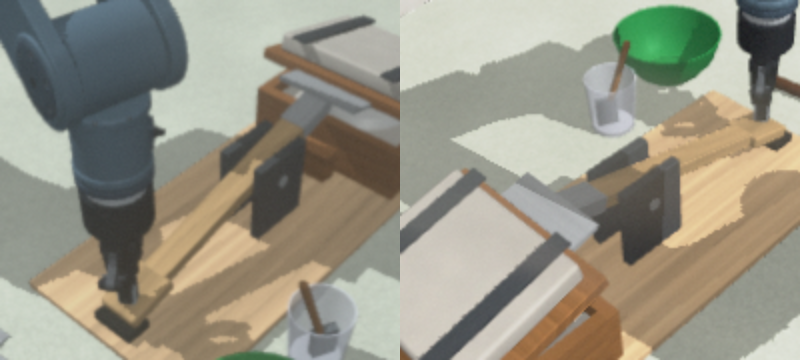

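The lever's end sits on the black stop, at about (125,315) in the left view, and the force has roughly doubled. The lid is visibly raised, the lever is between the cheeks and the bystanders haven't moved. The 0.06 tilt came from a poor fit on 417 points, so I'll measure it again from the side camera before handing in.

```bash
python3 - <<'E'
from h import *
a,d=camera("side");c=calibration("side");r=outline_of("lid","side")
P,_=cloud(d,c,cv2.erode(r[0]["region"].astype(np.uint8),np.ones((3,3)))>0)
P=P[P[:,2]>.12];rng=np.random.default_rng(0);best=P[:,0]>9
for _ in range(500):
    s=P[rng.choice(len(P),3,False)];n=np.cross(s[1]-s[0],s[2]-s[0]);n/=np.linalg.norm(n)+1e-9
    i=abs((P-s[0])@n)<.003
    if i.sum()>best.sum(): best,N=i,n
t=np.arccos(abs(N[2]));print("tilt",t,best.sum(),len(P))
if .2<t<.3: print(order.hand_in())
E
```

```text
tilt 0.23533549011473262 5743 9184
the job is handed in; nothing more can be done
None
```

The job is handed in with the fingertips holding the lever down on its stop: pad about 47 mm high, press about 14 N, lid raised and measured at 0.235 rad, bowl and cup unmoved in the last picture, and nothing but the lever touched.

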